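# Roll the flanged roller up to its stop

## Robot

A 6-joint arm with a two-finger parallel gripper is mounted at the origin on the work surface. World frame = base frame: x ahead of the robot, y to its left, z up, the work surface at z = 0. Lengths are in mm, angles in degrees, forces in N, time in s.
With the tool pointing down it reaches from about 300 to 850 mm from the base axis. Payload 4.2 kg.
Tool frame: the origin (TCP) lies midway between the tips of the shut fingers; the grasp point (between the pads) lies 19 mm behind it (env.hold_point_z is the z of the grasp point in the tool frame, in mm); z points along the fingers, y is the direction in which the jaws open and shut (so a half turn about z gives the same grasp; the last joint's range is limited). The gripper opens to 91 mm and grips with 3 to 60 N. Pads are 32 mm wide; open, the fingers measure 118 mm over their backs; the gripper's body (76 mm by 178 mm) begins 60 mm behind the grasp point.
Start: joints at [70.015, 18.312, 89.639, -0, 72.044, -1.146], TCP at [185.675, 544.213, 213.976] pointing down, gripper open.
Joint ranges: [-177.97, 177.97], [-48.28, 115.42], [12.27, 149.76], [-77.06, 257.06], [2.81, 150.46], [-146.56, 146.56]. Speed limits (degrees/s): [147.25, 147.25, 180, 180, 180, 180].

## Interface

Orientations are given as [roll, pitch, yaw] about the fixed x, y, z axes, in that order (R = Rz(yaw) Ry(pitch) Rx(roll)).
In Python, from workcell import env, grab_frame, camera_params, spotter gives the robot as it stands. The module is installed in compiled form; this text tells all that it offers.
- The arm moves only by the shell command python3 -m jog 'ROWS' [FORCE]. ROWS is text: rows parted by semicolons, each of 7 numbers parted by spaces: the turn, a rotation vector about the world's x, y, z in units of 5 degrees (1.0 is 5 degrees), then the shift along the world's x, y, z in units of 25 mm (1.0 is 25 mm), then the opening, from 0 (shut) to 1 (fully open). A call has 1 to 5 rows; each row is the pose to reach, as a shift and turn from the pose commanded when the call began; what a row does not reach only later rows make up. A row lasts 1/8 s, in which the tool goes at most 62.5 mm and 10.7 degrees, less where a joint would pass 70% of its speed; a pose out of reach is approached as far as the arm can. A call with a gripper value outside its range is refused whole. The fingers move at their own pace and stop on an object; FORCE is the grip in N (left out, the last holds). Time passes only in rows, so rows that repeat a pose let the fingers close. It gives the time, the measured TCP pose, the force and the opening at its end, in the units of the state.
- env.state(): the state, without advancing time (a new reading comes with each control period).
- grab_frame(name): name is "scene" or "top"; returns the picture (384x512x3 uint8, red, green, blue); there is no depth.
- camera_params(name): a dict with "K" (3x3 intrinsics, pixels), "dist" ([k1, k2, p1, p2, k3] as OpenCV has them; the pictures are not rectified), "rvec" (rotation vector, rad) and "tvec" (3), from world to camera coordinates, as OpenCV has them. Camera axes: x right, y down, z forward; pixel columns grow to the right and rows downward; lengths in mm; the calibration is good to about 2 mm. A picture is of the moment at which its call begins. camera_params takes no time and is no camera call.
- env.job_done(): hands the job in, once; it reports no verdict.
Trained networks look in the newest picture that a camera, given by its name, has taken for a name from the list of things; names that differ only in an ending like _2 or _b are one class to them, and where a whole thing is asked for, a point or a joint stands for the part that bears it (a point fixed in the world has none). Each returns a list of dicts, best first, with "conf" (0 to 1); they miss things now and then, are a little off and sometimes report something else, mostly with a low value. They report only what shows in the picture. A call takes as long as a camera call. They do not tell look-alikes from the thing itself.
- spotter.look_for(query, camera): "box" ([left, top, width, height] in pixels, round what is visible of it).
- spotter.trace(query, camera): "region" (384x512 bool, what is visible of it) and "box" ([left, top, width, height] in pixels, round what is visible of it).
The state is a dict: "time_s": time; "qpos": joint angles; "qvel": joint speeds; "effort": joint torques, N m; "ee_pos": TCP position; "ee_rot": TCP orientation; "force": force on the tool from outside, world axes, zero at the start; "torque": the same for the moment, N m; "gripper_width": finger opening in mm.
Only numpy, scipy, OpenCV 4.12 (cv2) and the standard library are available. Lean on these libraries where they do the work, as an engineer would, in place of code of your own. Each camera call takes 0.05 s, during which the arm holds its last target. There are 200 camera calls.

## Task

Push the aluminium flanged roller from the foot of the ramp stand up the slope with your fingers, slowly and steadily with the fingers staying on it so that it never runs back down, until it passes the crest and comes to rest against the stop plate at the top. Only push it: do not pick it up or lift it off the track, and leave the bottle, the beaker and the brass weight where they stand. Finish with the hand clear of everything.

Things in the scene. Friction and masses are not known exactly. Their poses are not given: they have to be found in the camera images.
- roller: Loose aluminium reel-shaped roller, 130 mm long, 0.25 to 0.5 kg: two flanges 56 mm in diameter, 12 mm thick, on the ends of a core 30 mm in diameter, 106 mm long. It lies across the track's level foot. Origin at its centre, y along its axis. Pushed level on the back of the core at mid height it rolls easily (1 to 3 N); pressed from above it jams; let go on the slope, it rolls back.
- stand: Fixed blue-painted steel ramp stand, 395 by 152 mm. Origin at table height on the centre line; x points up the ramp, y across, z up. Track: level, 12 mm high, from x = -220 to -90 mm, then an 8 degree slope to the crest, then 5 degrees down to the stop plate. Side rails, 136 mm apart inside, stand 12 mm above the track; a sill 18 mm above the table closes the foot at x = -220 to -230 mm.
- seat (a point): Where the roller's centre lies once it rests against the stop: stand x = 125 mm, y = 0, 62 mm above the table. The stop plate is upright, its face at x = 153 mm, its top 85 mm above the table.
- crest (a point): The crest of the track on its centre line: stand x = 90 mm, y = 0, 37 mm above the table. Once its centre is past here the roller rolls on by itself to the stop and stays there.
- bottle: Bystander: white plastic bottle, 64 mm in diameter, 150 mm high, upright. Origin at the centre of its underside.
- beaker: Bystander: clear glass beaker, 70 mm in diameter, 90 mm high, upright. Origin at the centre of its underside.
- weight: Bystander: brass knobbed weight, 44 mm in diameter, 62 mm high, upright. Origin at the centre of its underside.
Things that resemble listed ones, but are neither listed nor needed, are in the scene too. What is shaped like the roller but brown or turquoise is not meant.

How it is judged (in metres and radians):
On the way, in this order (a step that is already met when the one before it is completed fails the run):
1. the roller is on the slope with the fingers pushing it (x of roller in the frame of stand between -0.04 and 0.07 m and contact force between the fingers and roller above 0.1 N).
2. the roller is past the crest (x of roller in the frame of stand above 0.095 m and y of roller in the frame of stand between -0.006 and 0.006 m and z of roller in the frame of stand below 0.071 m), for 0.1 s.
At the end, for the whole second after the job is handed in: The roller lies at rest on the track against the stop plate (centre within 7 mm of the seat point and within 5 mm along the track), square to the track within 0.1 rad, untouched; the bystanders are within 20 mm of where they stood (distance between roller and seat below 0.007 m and x of roller in the frame of stand above 0.12 m and angle between the y axis of roller and the y axis of stand, either way round below 0.1 rad and linear speed of roller below 0.02 m/s and distance of each of bottle, beaker, weight from where it was at the start of the episode below 0.02 m).
It fails at once if the roller runs on the slope with no finger on it (faster than 0.2 m/s, so after some 20 mm of roll-back) (x of roller in the frame of stand between -0.06 and 0.08 m and linear speed of roller above 0.2 m/s and contact force between each of the fingers, the arm and roller below 0.02 N).
It fails at once if the roller is shoved or thrown (faster than 0.4 m/s) (linear speed of roller above 0.4 m/s).
It fails at once if the roller is lifted more than about 12 mm off the track (z of roller in the frame of stand above 0.079 m or (x of roller in the frame of stand below 0 m and z of roller in the frame of stand above 0.065 m) or (x of roller in the frame of stand below -0.09 m and z of roller in the frame of stand above 0.052 m)).
It fails at once if a bystander is moved by more than 20 mm or tipped ((distance of bottle from where it was at the start of the episode above 0.02 m or angle between bottle's own z axis and vertical above 0.35 rad) or (distance of beaker from where it was at the start of the episode above 0.02 m or angle between beaker's own z axis and vertical above 0.35 rad) or (distance of weight from where it was at the start of the episode above 0.02 m or angle between weight's own z axis and vertical above 0.35 rad)).
It also fails if it takes over 42 s, if anything falls off the work surface, if the arm or the gripper's body presses on something with over 40 N, if the wrist force passes 120 N, or if a joint passes its speed limit or range.

## Working session

There is one attempt and no reset: what is moved stays moved. The work goes in short steps, Python scripts to look and compute and a shell command to move; the robot and the scene stay as the last step left them, time stands still between calls to the robot, and variables do not carry over. Pictures are saved under pics/ and viewed, about 8 in all and at most 12, crops included, and the job is handed in when it is done.

```bash
mkdir -p pics; cat > h.py <<'E'
import numpy as np, cv2
from workcell import env, grab_frame, camera_params, spotter
def save(n,f,crop=None,s=1):
    im=f[...,::-1]
    if crop: x,y,w,h=crop; im=im[y:y+h,x:x+w]
    cv2.imwrite('pics/'+n,cv2.resize(im,None,fx=s,fy=s,interpolation=cv2.INTER_CUBIC))
def ray(cam,uv):
    p=camera_params(cam);R,_=cv2.Rodrigues(np.array(p['rvec'],float));t=np.array(p['tvec'],float).ravel()
    u=cv2.undistortPoints(np.array(uv,float).reshape(-1,1,2),np.array(p['K']),np.array(p['dist'])).reshape(-1,2)
    return -R.T@t, np.c_[u,np.ones(len(u))]@R
def onz(cam,uv,z):
    c,d=ray(cam,uv); return c+d*((z-c[2])/d[:,2])[:,None]
def proj(cam,P):
    p=camera_params(cam);return cv2.projectPoints(np.array(P,float).reshape(-1,3),np.array(p['rvec'],float),np.array(p['tvec'],float),np.array(p['K']),np.array(p['dist']))[0].reshape(-1,2)
E
python3 - <<'E'
from h import *
a=grab_frame('scene');b=grab_frame('top')
np.savez('f.npz',a=a,b=b)
save('a.png',np.hstack([a,b]),s=0.78)
save('t.png',b,s=1.5)
for c in ('scene','top'):
    print(c,ray(c,[[256,192]]))
    for q in ('roller','stand','bottle','beaker','weight'):
        print(q,[(d['box'],round(d['conf'],2)) for d in spotter.look_for(q,c)])
print(env.state())
E
```

```text
scene (array([ 816.74773692,  455.68698963, 1005.23178253]), array([[-0.27387016, -0.44356779, -0.8534609 ]]))
roller [([283.8, 87.9, 21.1, 46.2], 0.93), ([147.2, 106.2, 52.1, 27.4], 0.84), ([216.3, 77.2, 41.7, 20.1], 0.63)]
stand [([197.1, 135.4, 84.5, 142.3], 0.55)]
bottle [([140.5, 223.4, 37.3, 42.3], 0.76)]
beaker [([204.3, 147.0, 53.5, 28.7], 0.64), ([145.0, 173.6, 28.1, 41.3], 0.61)]
weight [([294.0, 208.5, 18.9, 24.2], 0.91)]
top (array([337.00789153, -56.39171137, 987.94876502]), array([[ 0.2051426 ,  0.03354415, -0.97820373]]))
roller [([282.9, 174.6, 43.2, 57.3], 0.76), ([292.7, 282.7, 58.8, 44.8], 0.6), ([362.8, 175.3, 56.8, 35.7], 0.58)]
stand [([195.4, 126.2, 153.7, 122.4], 0.56)]
bottle [([255.8, 81.4, 25.2, 38.5], 0.86)]
beaker [([301.6, 113.7, 25.1, 35.9], 0.65)]
weight [([208.0, 211.6, 19.6, 17.3], 0.72), ([301.4, 113.7, 26.3, 32.2], 0.4)]
{'time_s': 0.6, 'qpos': array([ 7.00156101e+01,  1.83090773e+01,  8.96399538e+01,  1.00004811e-03,
        7.20441332e+01, -1.14811215e+00]), 'qvel': array([-0.02592629, -0.06142017,  0.07129363,  0.01228385, -0.03599786,
        0.12960881]), 'effort': array([ 7.28270443e-04, -4.12121236e+01, -2.32139182e+01,  7.29942019e-02,
        3.78058653e-02, -6.31273167e-06]), 'ee_pos': array([185.66363223, 544.20462858, 213.99777329]), 'ee_rot': array([ 1.79993147e+02, -8.14217703e-04,  1.61163414e+02]), 'force': array([ 0.27426259, -0.57029737, -0.52124424]), 'torque': array([-0.00868577, -0.00897253, -0.07695127]), 'gripper_width': 91.16639139833023}
```

View pics/a.png

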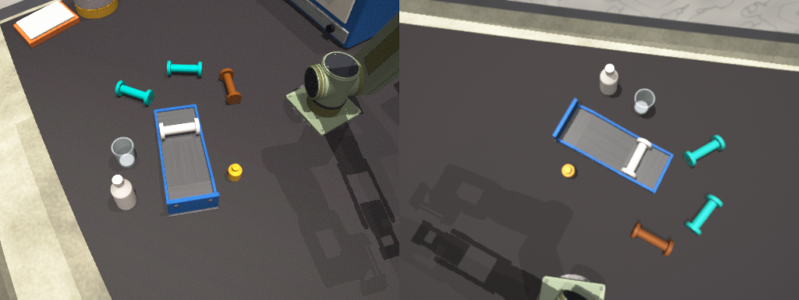

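View pics/t.png

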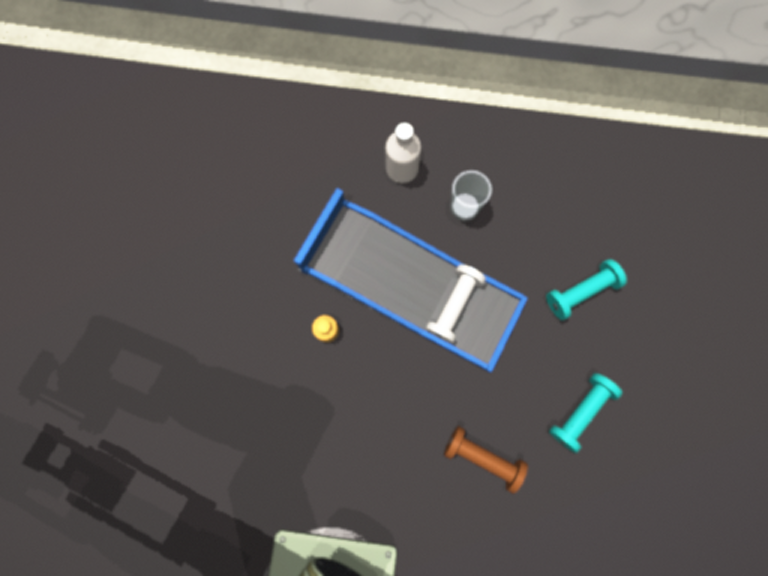

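The silver roller on the track (top px about 304,202) is the one to push. The look-alikes are turquoise at (391,193) and (391,275) and brown at (324,306). Next I fit the stand pose to the blue silhouette in both views.

```bash
cat > fit.py <<'E'
from h import *
from scipy.optimize import minimize
F=np.load('f.npz'); im={'scene':F['a'],'top':F['b']}
box={'scene':(190,125,100,160),'top':(190,120,170,135)}
def hull(M):
    c,_=cv2.findContours(M,cv2.RETR_EXTERNAL,cv2.CHAIN_APPROX_NONE); return max(c,key=cv2.contourArea)
S=4; T={}
for c in im:
    x,y,w,h=box[c]; hsv=cv2.cvtColor(im[c],cv2.COLOR_RGB2HSV)
    m=((hsv[...,0]>100)&(hsv[...,0]<128)&(hsv[...,1]>120)&(hsv[...,2]>50)).astype(np.uint8)
    k=np.zeros_like(m);k[y:y+h,x:x+w]=m[y:y+h,x:x+w]
    k=cv2.morphologyEx(k,cv2.MORPH_CLOSE,np.ones((7,7)))
    k=cv2.resize(k*255,None,fx=S,fy=S,interpolation=cv2.INTER_LINEAR)
    k=(k>127).astype(np.uint8); o=np.zeros_like(k); cv2.drawContours(o,[hull(k)],-1,1,-1); T[c]=o
def prism(xs,zs): return [(x,y,z) for x,zt in zip(xs,zs) for y in(-76,76) for z in (0,zt)]
pieces=[prism((-230,-90),(24,24)),prism((-90,90),(24,49)),prism((90,153),(49,44)),prism((153,165),(85,85))]
def world(p,P):
    a=p[2];return np.array(P,float)@np.array([[np.cos(a),np.sin(a),0],[-np.sin(a),np.cos(a),0],[0,0,1]])+[p[0],p[1],0]
def cost(p,show=False):
    r=[]
    for c in T:
        o=np.zeros_like(T[c])
        for q in pieces:
            uv=proj(c,world(p,q))*S+S/2
            cv2.fillConvexPoly(o,cv2.convexHull(np.round(uv*16).astype(np.int32)),1,shift=4)
        r.append(1-(o&T[c]).sum()/(o|T[c]).sum())
    return r if show else sum(r)
f=onz('top',[[338.5,221.5]],18)[0]; g=onz('top',[[211,151]],85)[0]
d=g-f; a=np.arctan2(d[1],d[0]); p0=np.array([f[0]+230*np.cos(a),f[1]+230*np.sin(a),a])
if __name__=='__main__':
    print(p0,cost(p0,1))
    r=minimize(cost,p0,method='Nelder-Mead',options=dict(initial_simplex=p0+np.array([[0,0,0],[10,0,0],[0,10,0],[0,0,.05]])))
    p=r.x;print(p,np.degrees(p[2]),cost(p,1)); np.save('stand.npy',p)
    # roller: midpoints
    b=spotter.trace('roller','top')[0:3]
    for c,zz in (('top',40),('scene',40)):
        for t in spotter.trace('roller',c):
            m=t['region']; v=np.argwhere(m)[:,::-1].mean(0); w=onz(c,[v],zz)[0]
            q=w-[p[0],p[1],0]; s=np.array([q[0]*np.cos(p[2])+q[1]*np.sin(p[2]),-q[0]*np.sin(p[2])+q[1]*np.cos(p[2])])
            print(c,v,w,'stand',s)
    for n,uv,z in (('weight',(216.5,219),60),('beaker',(313.5,126),90),('bottle',(269.5,87),150)): print(n,onz('top',[uv],z))
    v=im['top'].copy()
    for q in pieces:
        for uv in proj('top',world(p,q)): cv2.circle(v,tuple(int(round(i)) for i in uv),1,(255,0,0),-1)
    save('c.png',v,(185,70,190,185),4)
E
python3 fit.py
```

```text
[566.98895055 -40.30997385   1.22305279] [np.float64(0.04419776078365245), np.float64(0.8139828204849408)]
[566.53444794 -43.50336588   1.20923568] 69.28410092063844 [np.float64(0.028402568451300847), np.float64(0.8033017005658805)]
top [303.8340249  201.57952974] [ 526.61185781 -154.99906391   40.        ] stand [-118.40903875   -2.09843336]
top [390.31127451 191.96813725] [ 583.61715048 -383.66416815   40.        ] stand [-312.12527501 -136.30481585]
top [323.4934877  306.49782923] [ 264.64669042 -232.57261405   40.        ] stand [-283.63323483  215.48918034]
top [389.8948626  274.46117085] [ 365.98690383 -394.52503412   40.        ] stand [-399.26724796   63.41288296]
top [270.24734043 186.08989362] [557.15744625 -60.0626796   40.        ] stand [-18.80565447   2.91314113]
scene [171.77287066 118.48580442] [ 586.41254306 -376.81736793   40.        ] stand [-304.7323219  -136.49752604]
scene [230.63464338 163.76855895] [ 519.55303195 -154.55379488   40.        ] stand [-120.48950778    4.6615175 ]
scene [235.06871609  87.48824593] [ 373.05971149 -389.63992235   40.        ] stand [-392.19608322   58.52539337]
scene [295.32178932 110.79220779] [ 270.36368213 -221.60540057   40.        ] stand [-271.35279989  214.0212963 ]
weight [[446.78401603  67.9103109   60.        ]]
beaker [[ 723.68397649 -153.63218329   90.        ]]
bottle [[788.00213835 -25.45674125 150.        ]]
```

View pics/c.png

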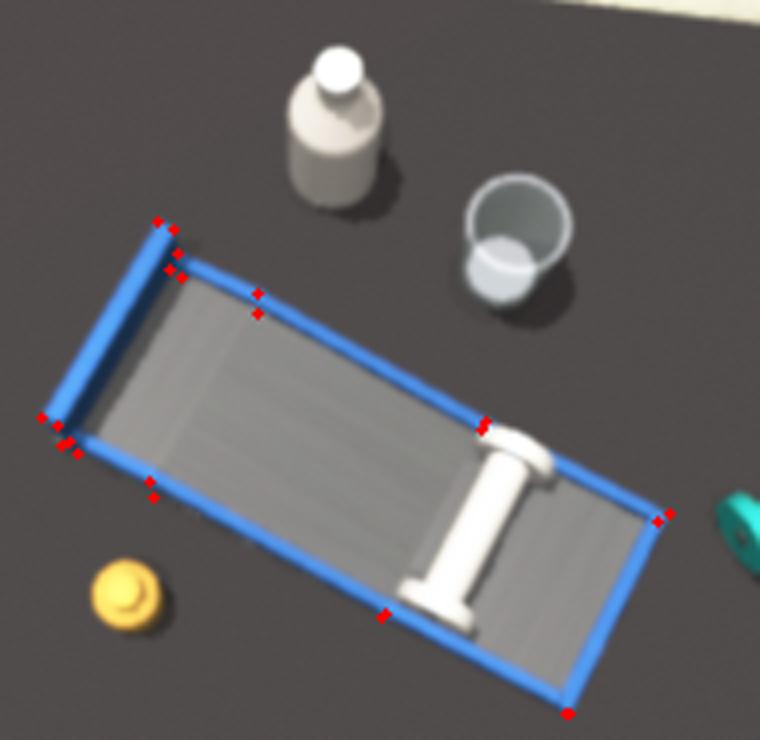

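```bash
python3 - <<'E'
s=open('fit.py').read()
s=s.replace("cv2.drawContours(o,[hull(k)],-1,1,-1)","cv2.fillConvexPoly(o,cv2.convexHull(np.argwhere(k)[:,::-1].astype(np.int32)),1)")
s=s.replace("""        for q in pieces:
            uv=proj(c,world(p,q))*S+S/2
            cv2""","""        uv=(proj(c,world(p,sum(pieces,[])))*S+S/2).astype(np.float32)
        if 1:
            cv2""")
open('fit.py','w').write(s)
E
python3 fit.py | grep -v "^weight"; python3 - <<'E'
from h import *
p=np.load('stand.npy');a=p[2];u=np.array([np.cos(a),np.sin(a)])
print('u',u)
for x in (-230,-220,-175,-118,-90,90,125): print(x,p[:2]+x*u)
E
```

```text
[566.98895055 -40.30997385   1.22305279] [np.float64(0.04422273252414033), np.float64(0.03910342137523681)]
[566.92190266 -44.53560148   1.21118904] 69.3960203321266 [np.float64(0.0246058513826799), np.float64(0.017260798558315082)]
top [303.8340249  201.57952974] [ 526.61185781 -154.99906391   40.        ] stand [-117.583051     -1.14121196]
top [390.31127451 191.96813725] [ 583.61715048 -383.66416815   40.        ] stand [-311.5610712  -134.96894067]
top [323.4934877  306.49782923] [ 264.64669042 -232.57261405   40.        ] stand [-282.38190471  216.76872913]
top [389.8948626  274.46117085] [ 365.98690383 -394.52503412   40.        ] stand [-398.31275714   64.91859684]
top [270.24734043 186.08989362] [557.15744625 -60.0626796   40.        ] stand [-17.97006734   3.67579161]
scene [171.77287066 118.48580442] [ 586.41254306 -376.81736793   40.        ] stand [-304.16850863 -135.1760916 ]
scene [230.63464338 163.76855895] [ 519.55303195 -154.55379488   40.        ] stand [-119.65031144    5.62278991]
scene [235.06871609  87.48824593] [ 373.05971149 -389.63992235   40.        ] stand [-391.25115292   60.01730404]
scene [295.32178932 110.79220779] [ 270.36368213 -221.60540057   40.        ] stand [-270.10436051  215.27685976]
beaker [[ 723.68397649 -153.63218329   90.        ]]
bottle [[788.00213835 -25.45674125 150.        ]]
u [0.35190666 0.9360351 ]
-230 [ 485.98336979 -259.82367336]
-220 [ 489.50243644 -250.46332241]
-175 [ 505.33823635 -208.34174313]
-118 [ 525.39691623 -154.9877427 ]
-90 [ 535.25030284 -128.77876004]
90 [598.59350248  39.70755709]
125 [610.91023575  72.46878542]
```

View pics/c.png

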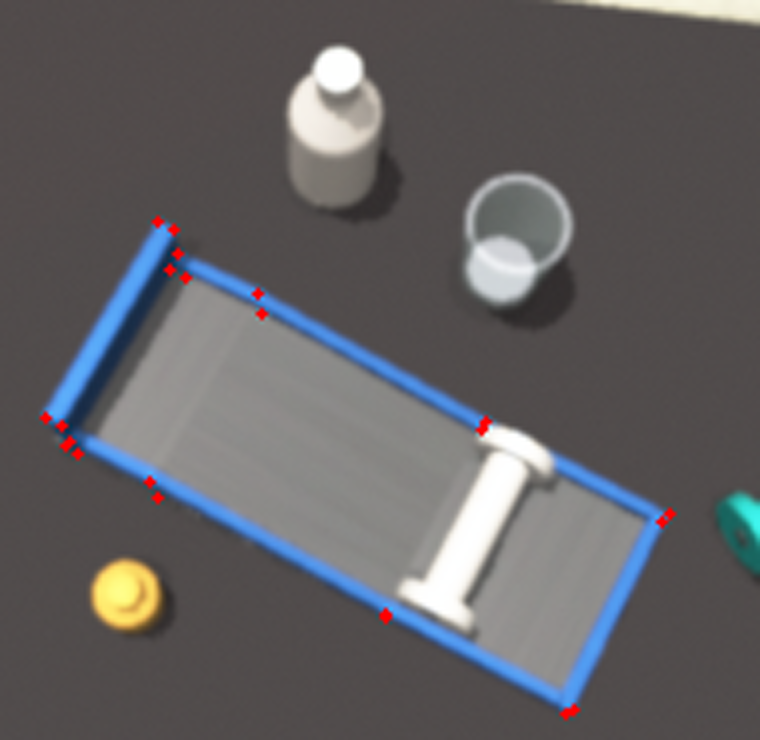

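Stand at (567, -44.5), yaw 69.4°, good match in both views. The roller sits at stand x ≈ -118 mm. I'll place the part-open fingers behind its core between the flanges, with the jaws across the track.

```bash
python3 -m jog '0 0 -1.2 0.85 -2 0 0.66; 0 0 -2.4 1.7 -4 0 0.66; 0 0 -3.6 2.55 -6 0 0.66; 0 0 -4.8 3.4 -8 0 0.66; 0 0 -6.1 4.25 -10 0 0.66'
python3 -m jog '0 0 -1.2 0.85 -2 0 0.66; 0 0 -2.4 1.7 -4 0 0.66; 0 0 -3.6 2.55 -6 0 0.66; 0 0 -4.8 3.4 -8 0 0.66; 0 0 -6.1 4.25 -10 0 0.66'
```

```text
time_s: 1.52
ee_pos: [292.4, 292.7, 214.2]
ee_rot: [179.9, 0.0, 130.5]
force: [0.8, -1.0, 0.7]
gripper_width: 60.2
time_s: 2.15
ee_pos: [398.7, 42.5, 214.4]
ee_rot: [179.9, -0.0, 99.9]
force: [-0.2, 0.8, -1.0]
gripper_width: 60.6
```

```bash
python3 -m jog '0 0 -1.2 0.85 -2 0 0.66; 0 0 -2.4 1.7 -4 0 0.66; 0 0 -3.6 2.55 -6 -1 0.66; 0 0 -4.8 3.4 -8 -2 0.66; 0 0 -6.1 4.25 -10.1 -4 0.66'
python3 -m jog '0 0 0 0 0 -0.5 0.66; 0 0 0 0 0 -0.5 0.66'
python3 - <<'E'
from h import *
a=grab_frame('scene');b=grab_frame('top');np.savez('g.npz',a=a,b=b)
s=env.state();p=np.load('stand.npy');a0=p[2]
d=s['ee_pos'][:2]-p[:2];print(s['ee_pos'],s['ee_rot'],d@[np.cos(a0),np.sin(a0)],d@[-np.sin(a0),np.cos(a0)])
im=[cv2.resize(a[110:290,180:310],None,fx=2.8,fy=2.8),cv2.resize(b[110:290,190:360],None,fx=2.8,fy=2.8)]
save('d.png',np.hstack(im),s=.9)
E
```

```text
time_s: 2.78
ee_pos: [502.6, -201.8, 122.9]
ee_rot: [179.7, 0.0, 69.4]
force: [0.7, -0.5, -0.5]
gripper_width: 60.0
time_s: 3.02
ee_pos: [499.8, -198.5, 109.2]
ee_rot: [-179.8, -0.0, 69.7]
force: [0.1, 0.7, 1.0]
gripper_width: 60.5
[ 500.98001099 -198.40047464  111.1675846 ] [ 1.79921076e+02 -1.01926375e-02  6.97418301e+01] -167.22831235232377 7.577850522648703
```

View pics/d.png

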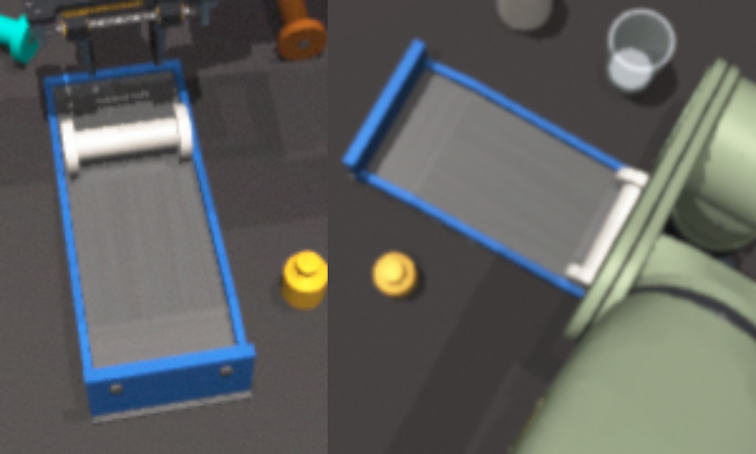

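The scene view shows the fingers above the level foot, behind the roller, with the jaws across the track. The TCP is about 7 mm off the centre line, so I correct that and then descend.

```bash
python3 -m jog '0 0 -0.07 0.21 -0.3 0 0.66; 0 0 -0.07 0.21 -0.3 -0.7 0.66; 0 0 -0.07 0.21 -0.3 -1.5 0.66; 0 0 -0.07 0.21 -0.3 -2.3 0.66; 0 0 -0.07 0.21 -0.3 -3 0.66'
python3 -m jog '0 0 0 0 0 0 0.66; 0 0 0 0 0 0 0.66'
cat > st.py <<'E'
from h import *
s=env.state();p=np.load('stand.npy');a=p[2];d=s['ee_pos'][:2]-p[:2]
print('stand xy',(d@[np.cos(a),np.sin(a)]).round(1),(d@[-np.sin(a),np.cos(a)]).round(1),'z',s['ee_pos'][2].round(1),s['ee_rot'].round(2))
E
python3 st.py
```

```text
time_s: 3.75
ee_pos: [507.0, -206.8, 35.7]
ee_rot: [179.9, 0.0, 69.4]
force: [0.7, 0.4, 0.5]
gripper_width: 60.4
time_s: 4.0
ee_pos: [507.0, -206.9, 36.3]
ee_rot: [179.9, 0.0, 69.3]
force: [-0.2, 0.2, -0.2]
gripper_width: 60.0
stand xy -173.1 -1.0 z 36.3 [1.7986e+02 1.0000e-02 6.9340e+01]
```

```bash
python3 -m jog '0 0 0 0.07 0.19 0 0.66; 0 0 0 0.14 0.37 0 0.66; 0 0 0 0.21 0.56 0 0.66; 0 0 0 0.28 0.75 0 0.66; 0 0 0 0.35 0.94 0 0.66'
python3 -m jog '0 0 0 0.07 0.19 0 0.66; 0 0 0 0.14 0.37 0 0.66; 0 0 0 0.21 0.56 0 0.66; 0 0 0 0.28 0.75 0 0.66; 0 0 0 0.35 0.94 0 0.66'
python3 st.py
python3 - <<'E'
from h import *
a=grab_frame('scene');save('e.png',a,(180,110,130,170),3.4)
E
```

```text
time_s: 4.62
ee_pos: [514.9, -182.9, 35.1]
ee_rot: [180.0, 0.0, 69.3]
force: [-1.0, 0.5, 0.0]
gripper_width: 59.9
time_s: 5.25
ee_pos: [523.6, -159.5, 35.1]
ee_rot: [180.0, 0.0, 69.3]
force: [-0.3, -1.2, 1.1]
gripper_width: 60.2
stand xy -122.8 0.1 z 35.1 [1.7999e+02 1.0000e-02 6.9310e+01]
```

View pics/e.png

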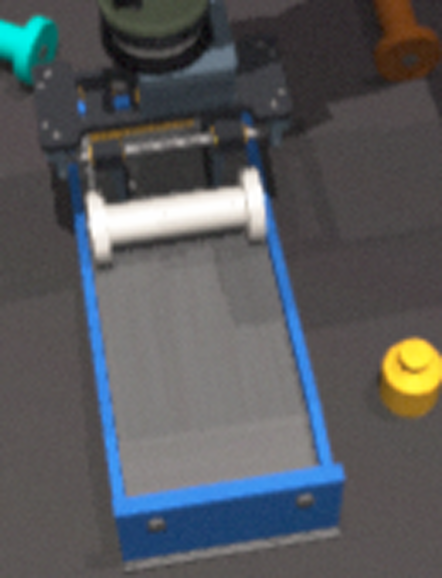

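The crop shows the roller square and in front of the fingers at crop px (177,215), with the fingers between its flanges. Next is the slope.

```bash
python3 -m jog '0 0 0 0.07 0.19 0.03 0.66; 0 0 0 0.14 0.37 0.06 0.66; 0 0 0 0.21 0.56 0.09 0.66; 0 0 0 0.28 0.75 0.12 0.66; 0 0 0 0.35 0.94 0.14 0.66'
python3 -m jog '0 0 0 0.07 0.19 0.03 0.66; 0 0 0 0.14 0.37 0.06 0.66; 0 0 0 0.21 0.56 0.09 0.66; 0 0 0 0.28 0.75 0.12 0.66; 0 0 0 0.35 0.94 0.14 0.66'
python3 -m jog '0 0 0 0.07 0.19 0.03 0.66; 0 0 0 0.14 0.37 0.06 0.66; 0 0 0 0.21 0.56 0.09 0.66; 0 0 0 0.28 0.75 0.12 0.66; 0 0 0 0.35 0.94 0.14 0.66'
python3 st.py
python3 - <<'E'
from h import *
a=grab_frame('scene');save('f.png',a,(180,110,130,170),3.4)
E
```

```text
time_s: 5.92
ee_pos: [532.4, -135.9, 38.7]
ee_rot: [180.0, -0.0, 69.3]
force: [0.4, -0.6, 1.1]
gripper_width: 60.2
time_s: 6.55
ee_pos: [541.1, -112.4, 42.2]
ee_rot: [180.0, 0.0, 69.3]
force: [0.0, -0.9, 0.6]
gripper_width: 60.2
time_s: 7.18
ee_pos: [549.9, -88.9, 45.7]
ee_rot: [180.0, 0.0, 69.3]
force: [0.3, -1.1, 0.3]
gripper_width: 60.2
stand xy -47.5 0.3 z 45.7 [179.99   0.    69.31]
```

View pics/f.png

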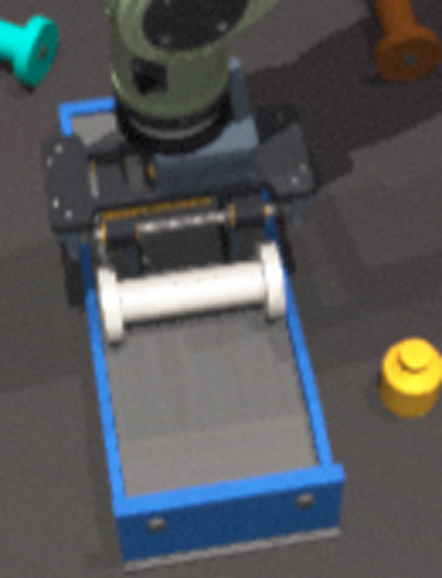

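The roller is square mid-slope at crop px (190,293), with the fingers on it.

```bash
python3 -m jog '0 0 0 0.07 0.19 0.03 0.66; 0 0 0 0.14 0.37 0.06 0.66; 0 0 0 0.21 0.56 0.09 0.66; 0 0 0 0.28 0.75 0.12 0.66; 0 0 0 0.35 0.94 0.14 0.66'
python3 -m jog '0 0 0 0.07 0.19 0.03 0.66; 0 0 0 0.14 0.37 0.06 0.66; 0 0 0 0.21 0.56 0.09 0.66; 0 0 0 0.28 0.75 0.12 0.66; 0 0 0 0.35 0.94 0.14 0.66'
python3 -m jog '0 0 0 0.07 0.19 0.03 0.66; 0 0 0 0.14 0.37 0.06 0.66; 0 0 0 0.21 0.56 0.09 0.66; 0 0 0 0.28 0.75 0.12 0.66; 0 0 0 0.35 0.94 0.14 0.66'
python3 -m jog '0 0 0 0.07 0.19 0.03 0.66; 0 0 0 0.14 0.37 0.06 0.66; 0 0 0 0.21 0.56 0.09 0.66; 0 0 0 0.28 0.75 0.12 0.66; 0 0 0 0.35 0.94 0.14 0.66'
python3 st.py
```

```text
time_s: 7.85
ee_pos: [558.7, -65.4, 49.2]
ee_rot: [180.0, -0.0, 69.3]
force: [-0.8, -1.2, 0.5]
gripper_width: 60.4
time_s: 8.48
ee_pos: [567.4, -41.9, 52.7]
ee_rot: [180.0, -0.0, 69.3]
force: [0.8, -0.5, 1.1]
gripper_width: 59.9
time_s: 9.1
ee_pos: [576.2, -18.4, 56.2]
ee_rot: [180.0, -0.0, 69.3]
force: [-1.0, -0.9, 0.3]
gripper_width: 60.4
time_s: 9.72
ee_pos: [584.9, 5.1, 59.7]
ee_rot: [180.0, -0.0, 69.3]
force: [-1.2, -1.0, 0.0]
gripper_width: 60.1
stand xy 52.8 0.6 z 59.7 [179.99  -0.    69.31]
```

```bash
python3 -m jog '0 0 0 0.05 0.13 0.02 0.66; 0 0 0 0.1 0.26 0.03 0.66; 0 0 0 0.15 0.4 0.03 0.66; 0 0 0 0.2 0.53 0.03 0.66; 0 0 0 0.25 0.66 0.03 0.66'
python3 -m jog '0 0 0 0.03 0.09 0 0.66; 0 0 0 0.06 0.18 0 0.66; 0 0 0 0.06 0.18 0 0.66; 0 0 0 0.06 0.18 0 0.66; 0 0 0 0.06 0.18 0 0.66'
python3 st.py
python3 - <<'E'
from h import *
a=grab_frame('scene');save('g.png',a,(180,110,130,170),3.4)
E
```

```text
time_s: 10.35
ee_pos: [591.1, 21.5, 60.3]
ee_rot: [180.0, -0.0, 69.3]
force: [-0.4, 0.5, 0.1]
gripper_width: 60.4
time_s: 10.98
ee_pos: [592.5, 25.7, 60.4]
ee_rot: [180.0, 0.0, 69.3]
force: [-0.3, 0.9, 0.2]
gripper_width: 60.0
stand xy 74.7 0.8 z 60.4 [179.99   0.    69.3 ]
```

View pics/g.png

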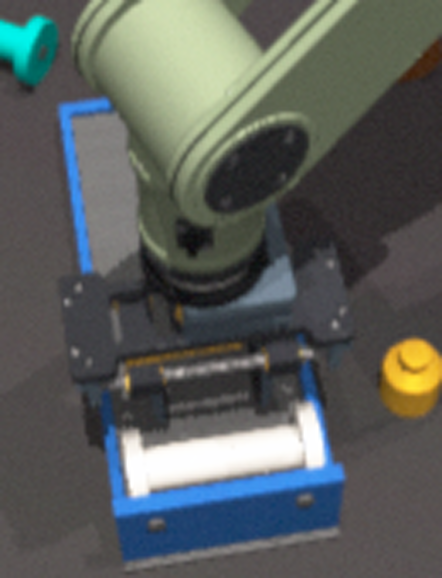

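The roller lies square against the stop at crop px (220,458), and the fingers are clear of it. I back off first, then lift.

```bash
python3 -m jog '0 0 0 -0.07 -0.19 0 0.66; 0 0 0 -0.2 -0.5 0.1 0.66; 0 0 0 -0.35 -0.94 0.5 0.66; 0 0 0 -0.5 -1.3 1.5 0.66; 0 0 0 -0.5 -1.3 2.8 0.66'
python3 -m jog '0 0 0 0 0 1.5 0.66; 0 0 0 -0.5 -1.3 3.5 0.66; 0 0 0 -1.5 -3 4.5 0.66; 0 0 0 -2.5 -5 4.5 0.66; 0 0 0 -3.5 -7 4.5 0.66'
python3 -m jog '0 0 0 -0.5 -1.5 0 0.66; 0 0 0 -1 -3 0 0.66; 0 0 0 -1 -3 0 0.66; 0 0 0 -1 -3 0 0.66; 0 0 0 -1 -3 0 0.66'
python3 - <<'E'
from h import *
p=np.load('stand.npy');a=p[2]
P=np.array([p[0]+125*np.cos(a),p[1]+125*np.sin(a),62])
for c in ('scene','top'):
    f=grab_frame(c)
    save('z_%s.png'%c,f,(170,70,190,220),2.5)
    for t in spotter.trace('roller',c)[:4]:
        v=np.argwhere(t['region'])[:,::-1].mean(0); w=onz(c,[v],62)[0]
        print(c,v.round(1),(w-P).round(1))
    for q in ('bottle','beaker','weight'): print(q,[(d['box'],round(d['conf'],2)) for d in spotter.look_for(q,c)][:2])
x=cv2.imread('pics/z_scene.png');y=cv2.imread('pics/z_top.png');cv2.imwrite('pics/z.png',cv2.resize(np.hstack([x,y]),None,fx=.84,fy=.84))
E
```

```text
time_s: 11.65
ee_pos: [579.1, -8.1, 131.2]
ee_rot: [-179.9, 0.0, 69.2]
force: [-0.1, 0.5, -0.1]
gripper_width: 60.3
time_s: 12.28
ee_pos: [491.3, -183.6, 244.3]
ee_rot: [179.9, 0.0, 69.3]
force: [0.4, -0.2, -0.1]
gripper_width: 60.1
time_s: 12.9
ee_pos: [467.7, -255.9, 243.1]
ee_rot: [180.0, -0.0, 69.4]
force: [-0.0, 0.2, -1.6]
gripper_width: 60.2
scene [233.5  87. ] [-224.6 -446.8    0. ]
scene [172.2 118.7] [ -20.  -428.9    0. ]
scene [245.3 243.2] [-4.3 -0.9  0. ]
bottle [([143.0, 224.5, 32.7, 41.3], 0.55)]
beaker [([143.8, 173.8, 29.6, 43.5], 0.98)]
weight [([293.8, 212.2, 17.3, 20.0], 0.78), ([217.2, 225.8, 57.8, 26.2], 0.59)]
top [223.7 158.6] [0.  1.4 0. ]
top [404.1 256.5] [-196.3 -492.4    0. ]
top [304.2 295.1] [-324.  -250.9    0. ]
bottle [([258.2, 82.0, 23.1, 39.7], 0.73)]
beaker [([201.8, 133.4, 44.1, 52.3], 0.68)]
weight [([209.7, 210.3, 17.4, 19.0], 0.57)]
```

View pics/z.png

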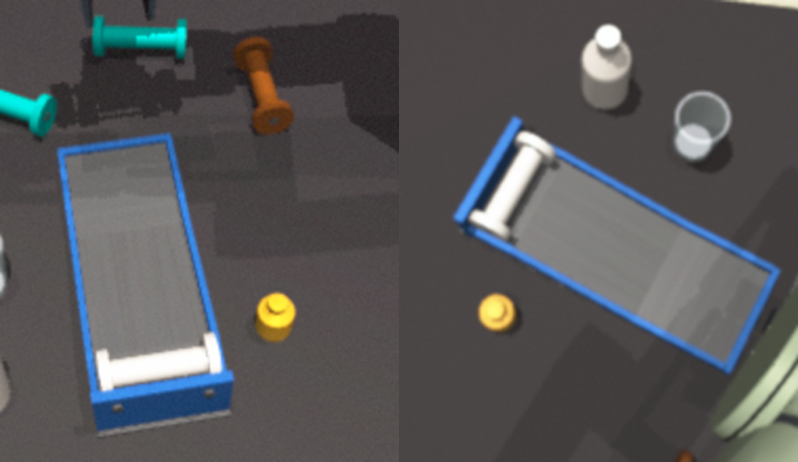

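The roller is at rest against the stop, within about 2 mm of the seat in the top view. The bystanders haven't moved and the hand is clear, so I hand in.

```bash
python3 -c "
from workcell import env
print(env.job_done())"
```

```text
the job is handed in; nothing more can be done
None
```

I pushed the silver roller up the slope at about 40 mm/s, with the two part-open fingers on its core between the flanges. It passed the crest and came to rest against the stop plate. I then backed the hand off, lifted it clear and handed the job in about 13 s into the 42 s allowed.

- **Roller at the seat:** the top view puts the roller's centre about 1.4 mm from the seat point. The scene view gives about 4.4 mm, because the stop plate partly hides the roller there. It looks square to the track in both views.
- **Bystanders:** the bottle, beaker and weight stand where they were. Their detection boxes match the first ones to within about 4 px. The exception is the beaker in the top view, where the detector boxed the roller at the stop instead, but the picture shows the beaker in place.
- **Contact on the slope:** the push of 1 to 3 N was close to the force sensor's noise, so I checked it in the pictures. The roller stayed just ahead of the fingers at both checks during the push, mid-slope included. I took no picture between mid-slope and the stop.

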